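# Tension the sander belt three clicks and hold

### The job

Pull the drawer under the little belt sander fully open by its bar handle, then grip the upright post of the belt-tension ratchet lever inside, and swing it from the left over to the right until it has clicked exactly three times: count the clicks by feel and do not go on over a fourth. Finish while still gripping the post at the third click, the drawer open; do not let go, and leave the other things on the bench where they are.

Things in the scene. Friction and masses are not known exactly. Their poses are not given: they have to be found in the camera images.
- stand: steel case under a low belt sander, fixed to the bench: 280 deep, 330 wide, 125 high, one drawer in its front. Origin: middle of the lower edge of its front, on the bench; x points square into the case, y to its left for one facing its front, z up. The sander and a jar stand on it more than 50 mm behind the front
- drawer (a joint): how far the drawer is out (m, along the stand's -x): 0 shut, 0.160 fully open at its stop; starts 0 to 0.03 out. Needs about 3 N and stays where left. Its front panel is 12 thick, upper edge at height 119
- drawer_handle (a point): middle of the drawer's bar handle: a round level bar 11 thick, 120 long, parallel to the stand's y, its axis 45 mm before the panel (39 mm free gap behind it), at height 97. A thin stem joins it to the panel 9 mm from each end
- lever: flat ratchet lever inside the drawer, turning on an upright pin 120 mm behind the inner face of the front panel, mid-drawer. Origin on the pin's axis 30 above the bench; x points along it to its post. It starts pointing to the front, 0.67 to 0.75 rad round to the left (to the stand's +y), and advances anticlockwise seen from above: the post sweeps along the front panel towards the stand's -y
- lever_post (a point): grip point of the lever's upright round post, 14 thick, 85 mm from the pin's axis. The post stands from height 50 to 106; this point is on its axis at height 94. Nothing else inside the drawer is higher than 65; the post comes within 35 mm of the front panel's inner face
- lever_pivot (a point): point on the axis of the lever's pin at the height of the grip point. Pushed at the post, free travel takes about 2 N; each tooth is a push rising to some 7 N over 16 mm (to 13 N if gripped hard, as the post turns in the grip), then a sudden drop to zero or below (the lever pulls ahead for 6 mm) as the pawl clicks into the notch. Going back takes far more: it does not return
- quadrant: toothed steel disc under the lever, 90 across, same axis; the lever's sprung pawl rides over its 6 teeth, 0.26 rad apart (22 mm at the post). It is clamped differently each time: 0.02 to 0.34 rad of free travel before the first tooth. Its x axis points to the middle of the third notch (between crests 3 and 4); settled after 3 clicks the lever's x is about 0.05 rad short of it
- jar: screw jar, 56 wide, 75 high, on top of the stand. A bystander. Origin: centre of its underside
- wrench: steel spanner 170 long on the bench right of the drawer (seen from the front). A bystander. Origin: at its grip, on the bench
- screwdriver: screwdriver 190 long on the bench left of the drawer. A bystander. Origin: at its grip, on the bench
- tape: roll of tape lying flat, 90 across, 25 high, left of the stand. A bystander. Origin: centre of its underside
- pot: clay pot, 90 across, 80 high, right of the stand. A bystander. Origin: centre of its underside

How it is judged:
By the outcome, as a careful person would: the job done as asked, in the order asked, and still so for the second after the job is handed in, while the arm keeps its last pose, push and grip.
It also fails if it takes over 72 s, if anything falls off the work surface, if the arm or the gripper's body presses on something with over 40 N, if the wrist force passes 120 N, or if a joint passes its speed limit or range.

### The arm

A 6-joint arm with a two-finger parallel gripper is mounted at the origin on the work surface. World frame = base frame: x ahead of the robot, y to its left, z up, the work surface at z = 0. Lengths are in m, angles in rad, forces in N, time in s.
With the tool pointing down it reaches from about 0.375 to 0.9 m from the base axis. Payload 3.1 kg.
Tool frame: the origin (TCP) lies between the finger pads; the fingertips stand 17 mm ahead of it and the grasp point (between the pads) lies 2 mm behind it; z points along the fingers, y is the line along which they close (so a half turn about z gives the same grasp; the last joint's range is limited). The gripper opens to 85 mm and grips with 20 to 120 N. Pads are 22 mm wide; open, the fingers measure 114 mm over their backs; the gripper's body (76 mm by 85 mm) begins 54 mm behind the grasp point. The pads swing forward as they close: fully open they stand 13 mm farther back than shut.
Start: joints at [1.139, 0.527, 1.433, -0, 1.181, -0.178], TCP at [0.156, 0.605, 0.248] pointing down, gripper open.
Joint ranges: [-3.08, 3.08], [-0.75, 2.2], [0.22, 2.44], [-1.43, 4.57], [0, 2.65], [-2.85, 2.85]. Speed limits (rad/s): [2.79, 2.79, 3.14, 3.14, 3.14, 3.14].

### API

Orientations are given as a unit quaternion [x, y, z, w].
In Python, from rig import bot, capture, camera_info gives the robot as it stands. The module is installed in compiled form; this text tells all that it offers.
- The arm moves only by the tool jog_arm, never from a script. Its arguments are lists of equal length, an entry for each row: "grip": the opening, from 0 (shut) to 1 (fully open); "dp": the shift along the tool's x, y, z in cm, a list of three; "spin": the turn about the tool's z in degrees. In form: {"grip": [grip, ...], "dp": [[x, y, z], ...], "spin": [spin, ...]}. A call has 1 to 20 rows; each row shifts and turns the commanded pose from where the row before left it, along the tool's axes as they then stand; what a row does not reach is not made up. A row lasts 1/12 s, in which the tool goes at most 41.7 mm and 7.16 degrees, less where a joint would pass 70% of its speed; a pose out of reach is approached as far as the arm can. A call is refused whole if a number of a shift passes 4.17 or a number of a turn 7.16, either way. A call with a gripper value outside its range is refused whole. The fingers move at their own pace and stop on an object; "grip_force" is the grip in N (left out, the last holds). Time passes only in rows, so rows that do not move let the fingers close. It gives the time, the measured TCP pose, the force, the opening and the grip force at its end, in the units of the state.
- bot.read_state(): the state, without advancing time (a new reading comes with each control period).
- capture(name): name is "scene" or "top" or "wrist"; returns the picture (420x560x3 uint8, red, green, blue); there is no depth.
- camera_info(name): a dict with "intrinsics" (3x3 intrinsics, pixels), "origin" and "attitude" of the camera in the world; the wrist camera has in their place "tool_from_camera" (4x4, takes a point from camera to tool coordinates, whose origin is the TCP and whose axes are the flange's). Camera axes: x right, y up, looking along -z (the intrinsics and any distortion apply to the point x, -y, -z); pixel columns grow to the right and rows downward; lengths in m; the calibration is good to about 2 mm. A picture is of the moment at which its call begins: read the wrist's pose just before it. camera_info takes no time and is no camera call.
- bot.close_job(): hands the job in; it is judged then, once.
The state is a dict: "clock": time; "joint_positions": joint angles; "dq": joint speeds; "joint_torque": joint torques, N m; "ee_pos": TCP position; "ee_rot": TCP orientation; "ft_force": force on the tool from outside, world axes, zero at the start; "torque": the same for the moment, N m; "finger_gap": opening from 0.0 (shut) to 1.0 (fully open); "grasp_force": force on a finger pad.
Only numpy, scipy, OpenCV 4.12 (cv2) and the standard library are available. Lean on these libraries where they do the work, as an engineer would, in place of code of your own. Each camera call takes 0.05 s, during which the arm holds its last target. There are 200 camera calls.

## Working session

There is one attempt and no reset: what is moved stays moved. The work goes in short steps, Python scripts to look and compute and a tool call to move; the robot and the scene stay as the last step left them, time stands still between calls to the robot, and variables do not carry over. Pictures are saved under pics/ and viewed, at most 10 in all, crops included, and the job is handed in when it is done.

Besides the shell and the picture viewer there is one more tool, called after "Call:" as name(argument=value, ...) on one line, values as JSON. jog_arm: Moves the arm, as the interface text tells. Its arguments: {"type":"object","properties":{"grip":{"type":"array","items":{"type":"number"}},"dp":{"type":"array","items":{"type":"array","items":{"type":"number"}}},"spin":{"type":"array","items":{"type":"number"}},"grip_force":{"type":"number"}},"required":["grip","dp","spin"]}

```bash
mkdir -p pics
cat > h.py <<'E'
import numpy as np, cv2
from rig import bot, capture, camera_info
from scipy.spatial.transform import Rotation as R
np.set_printoptions(precision=4,suppress=True)
E
python3 - <<'E'
from h import *
for n in ("scene","top"):
    cv2.imwrite(f"pics/{n}0.png",capture(n)[:,:,::-1]); print(camera_info(n))
print(camera_info("wrist"))
s=bot.read_state(); print(s)
E
```

```text
{'intrinsics': array([[532.1764,   0.    , 288.3691],
       [  0.    , 532.1764, 207.4966],
       [  0.    ,   0.    ,   1.    ]]), 'origin': array([ 1.1323, -0.3507,  1.0584]), 'attitude': array([0.2611, 0.128 , 0.4167, 0.8613])}
{'intrinsics': array([[433.6423,   0.    , 274.5415],
       [  0.    , 433.6423, 215.0405],
       [  0.    ,   0.    ,   1.    ]]), 'origin': array([0.4522, 0.0631, 1.133 ]), 'attitude': array([-0.0521,  0.071 ,  0.7131, -0.6955])}
{'intrinsics': array([[320.7755,   0.    , 282.2214],
       [  0.    , 320.7755, 210.4893],
       [  0.    ,   0.    ,   1.    ]]), 'tool_from_camera': array([[ 0.0012,  0.9563,  0.2924,  0.0738],
       [ 1.    , -0.0012, -0.0002, -0.0002],
       [ 0.0002,  0.2924, -0.9563, -0.1258],
       [ 0.    ,  0.    ,  0.    ,  1.    ]])}
{'clock': 0.1, 'joint_positions': array([ 1.1395,  0.5284,  1.4338, -0.    ,  1.1814, -0.1785]), 'dq': array([ 0.0004, -0.0021, -0.0028,  0.0006, -0.0004,  0.    ]), 'joint_torque': array([ -0.0003, -44.3305, -17.8586,  -0.0003,   0.0039,  -0.    ]), 'ee_pos': array([0.156 , 0.6046, 0.2474]), 'ee_rot': array([ 0.126 ,  0.992 , -0.0009, -0.0003]), 'ft_force': array([-0.1447, -0.436 ,  0.6138]), 'torque': array([ 0.0347, -0.0502,  0.0069]), 'grasp_force': 0.0, 'finger_gap': 0.9984880485237615}
```

View pics/scene0.png

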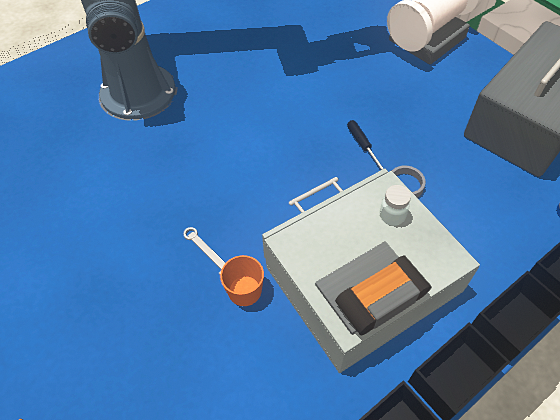

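View pics/top0.png

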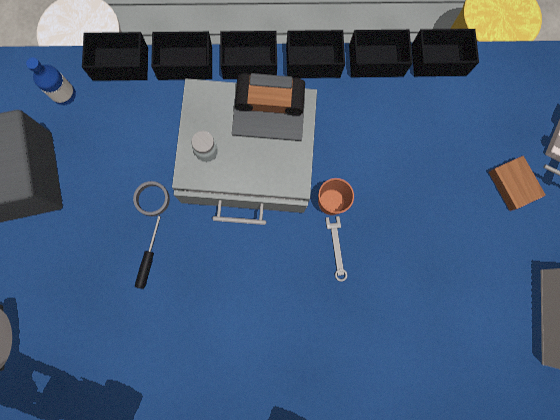

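The scene view shows the case with its bar handle from about (293,207) to (340,182). The top view shows the handle from about (214,219) to (265,221), the case front edge from (175,193) to (309,208), the screwdriver left at (145,270), and the wrench and pot right at (338,250) and (336,196).

Run:
```python
from h import *
t=cv2.imread("pics/top0.png")[180:230,165:325]; s=cv2.imread("pics/scene0.png")[165:245,255:415]
cv2.imwrite("pics/c1.png",np.vstack([cv2.resize(x,None,fx=4.5,fy=4.5,interpolation=cv2.INTER_CUBIC) for x in (t,s)]))
```

```text
(no output)
```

View pics/c1.png

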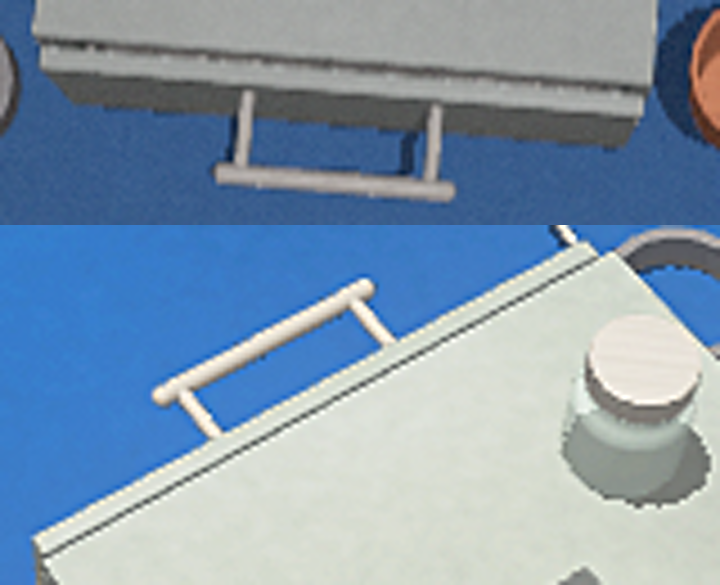

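```bash
cat >> h.py <<'E'
def ray(n,uv,st=None):
    c=camera_info(n); K=c["intrinsics"]
    if n=="wrist":
        T=c["tool_from_camera"]; Rt=R.from_quat(st["ee_rot"]).as_matrix(); M=Rt@T[:3,:3]; o=st["ee_pos"]+Rt@T[:3,3]
    else: M=R.from_quat(c["attitude"]).as_matrix(); o=c["origin"]
    d=np.linalg.inv(K)@[uv[0],uv[1],1]; return o,M@(d*[1,-1,-1])
def onz(n,uv,z,st=None):
    o,d=ray(n,uv,st); return o+d*(z-o[2])/d[2]
def tri(rs):
    A=b=0
    for o,d in rs:
        d=d/np.linalg.norm(d);P=np.eye(3)-np.outer(d,d);A=A+P;b=b+P@o
    return np.linalg.solve(A,b)
E
python3 - <<'E'
from h import *
for nm,z,t,s in [("hL",.097,(213.2,218.4),(336.8,179)),("hR",.097,(265.7,222.4),(289.9,203.2)),("cL",.125,(172.8,188.4),(391.7,171.7)),("cR",.125,(310.6,199.1),(265,238.3))]:
    print(nm,onz("top",t,z),onz("scene",s,z),tri([ray("top",t),ray("scene",s)]))
E
```

```text
hL [0.6293 0.1811 0.097 ] [0.6326 0.1797 0.097 ] [0.6302 0.1818 0.0927]
hR [0.6166 0.0546 0.097 ] [0.6186 0.0558 0.097 ] [0.6174 0.0555 0.0956]
cL [0.699  0.2732 0.125 ] [0.7073 0.2725 0.125 ] [0.7024 0.2768 0.1157]
cR [ 0.6658 -0.0534  0.125 ] [ 0.6698 -0.0493  0.125 ] [ 0.6676 -0.0512  0.1235]
```

Call:
jog_arm(grip=[1,1,1,1,1,1,1,1,1,1,1,1], dp=[[0,0,0],[0,0,0],[0,0,0],[0,0,0],[0,0,0],[0,0,0],[0,0,0],[0,0,0],[0,0,0],[0,0,0],[0,0,0],[0,0,0]], spin=[6.8,6.8,6.8,6.8,6.8,6.8,6.8,6.8,6.8,6.8,6.8,6.8])

```text
clock: 1.1
ee_pos: [0.1561, 0.6047, 0.2477]
ee_rot: [0.746, 0.666, -0.001, 0.0]
ft_force: [0.0, -0.4, 0.3]
finger_gap: 1.003
grasp_force: 0.0
```

Call:
jog_arm(grip=[0.4,0.4,0.4,0.4,0.4,0.4,0.4,0.4,0.4,0.4,0.4,0.4,0.4,0.4,0.4,0.4,0.4,0.4,0.4,0.4], dp=[[-2.17,2.58,0],[-2.17,2.58,0],[-2.17,2.58,0],[-2.17,2.58,0],[-2.17,2.58,0],[-2.17,2.58,0],[-2.17,2.58,0],[-2.17,2.58,0],[-2.17,2.58,0],[-2.17,2.58,0],[-2.17,2.58,0],[-2.17,2.58,0],[-2.17,2.58,0],[-2.17,2.58,0],[-2.17,2.58,0],[-2.17,2.58,0],[-2.17,2.58,0],[-2.17,2.58,0],[-2.17,2.58,0],[0,0,0]], spin=[0,0,0,0,0,0,0,0,0,0,0,0,0,0,0,0,0,0,0,0])

```text
clock: 2.77
ee_pos: [0.6049, 0.1382, 0.248]
ee_rot: [0.745, 0.667, 0.001, 0.002]
ft_force: [0.5, -0.0, 0.0]
finger_gap: 0.401
grasp_force: 0.0
```

Run:
```python
from h import *
s=bot.read_state(); cv2.imwrite("pics/w1.png",capture("wrist")[:,:,::-1])
import pickle; pickle.dump(s,open("s1.pkl","wb"))
Rt=R.from_quat(s["ee_rot"]).as_matrix(); print(s["clock"],s["ee_pos"],Rt,s["joint_positions"],s["finger_gap"])
```

```text
2.7667 [0.6049 0.1382 0.248 ] [[ 0.1111  0.9938  0.0045]
 [ 0.9938 -0.111  -0.0023]
 [-0.0018  0.0048 -1.    ]] [ 0.0459  0.5203  1.4477 -0.0027  1.1692  0.1583] 0.4005788714223275
```

View pics/w1.png

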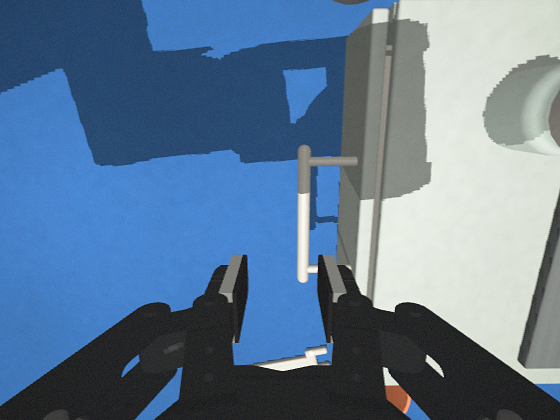

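The wrist view shows the handle as an upright bar from (304,147) to (303,281), right between the fingers' lines and parallel to the tool's x axis.

Run:
```python
from h import *
import pickle; s=pickle.load(open("s1.pkl","rb")); Rt=R.from_quat(s["ee_rot"]).as_matrix()
L,Rr=[onz("wrist",u,.097,s) for u in ((304,148),(303,280))]
print(L,Rr,np.linalg.norm(L-Rr))
Lt=tri([ray("wrist",(304,148),s),ray("top",(213.2,218.4)),ray("scene",(336.8,179))]);Rtt=tri([ray("wrist",(303,280),s),ray("top",(265.7,222.4)),ray("scene",(289.9,203.2))])
print(Lt,Rtt); m=(Lt+Rtt)/2; print(m, Rt.T@(np.array([m[0],m[1],.095])-s["ee_pos"])*100)
d=Lt-Rtt; print(np.degrees(np.arctan2(-d[0],d[1])))
```

```text
[0.6298 0.1807 0.097 ] [0.6175 0.0553 0.097 ] 0.12603356631783028
[0.6302 0.1811 0.0936] [0.6175 0.0552 0.0963]
[0.6239 0.1182 0.095 ] [-1.7512  2.0348 15.3085]
-5.78233121000839
```

Call:
jog_arm(grip=[0.4,0.4,0.4,0.4,0.4,0.4,0.4,0.4,0.4], dp=[[-1.75,2.04,0],[0,0,2],[0,0,2.5],[0,0,2.5],[0,0,2.5],[0,0,2.5],[0,0,2],[0,0,1.3],[0,0,0]], spin=[0,0,0,0,0,0,0,0,0])

```text
clock: 3.57
ee_pos: [0.6154, 0.1243, 0.0921]
ee_rot: [0.743, 0.669, -0.003, -0.003]
ft_force: [-0.1, 0.2, -0.5]
finger_gap: 0.403
grasp_force: 0.0
```

Call:
jog_arm(grip=[0,0,0,0,0,0,0], dp=[[0,0,0],[0,0,0],[0,0,0],[0,0,0],[0,0,0],[0,0,0],[0,0,0]], spin=[0,0,0,0,0,0,0], grip_force=40)

```text
clock: 4.15
ee_pos: [0.6198, 0.124, 0.0967]
ee_rot: [0.744, 0.669, 0.002, 0.001]
ft_force: [2.9, 2.5, 1.5]
finger_gap: 0.11
grasp_force: 39.5
```

Call:
jog_arm(grip=[0,0,0,0,0,0,0,0,0,0,0,0,0,0], dp=[[0,-0.5,0],[0,-1,0],[0,-1,0],[0,-1,0],[0,-1,0],[0,-1,0],[0,-1,0],[0,-1,0],[0,-1,0],[0,-1,0],[0,-1,0],[0,-1,0],[0,-0.5,0],[0,0,0]], spin=[0,0,0,0,0,0,0,0,0,0,0,0,0,0])

```text
clock: 5.32
ee_pos: [0.4968, 0.1367, 0.0966]
ee_rot: [0.744, 0.669, -0.001, -0.001]
ft_force: [-1.4, 3.1, 12.4]
finger_gap: 0.113
grasp_force: 40.7
```

Call:
jog_arm(grip=[0,0,0,0,0,0], dp=[[0,-0.5,0],[0,-0.5,0],[0,-0.5,0],[0,-0.5,0],[0,-0.3,0],[0,0,0]], spin=[0,0,0,0,0,0])

```text
clock: 5.82
ee_pos: [0.4755, 0.1389, 0.0966]
ee_rot: [0.744, 0.669, 0.0, 0.0]
ft_force: [0.5, 2.2, 11.4]
finger_gap: 0.111
grasp_force: 40.6
```

Call:
jog_arm(grip=[0,0,0,0,0], dp=[[0,-0.3,0],[0,-0.3,0],[0,-0.3,0],[0,0,0],[0,0,0]], spin=[0,0,0,0,0])

```text
clock: 6.23
ee_pos: [0.4685, 0.1396, 0.0966]
ee_rot: [0.744, 0.669, 0.001, 0.001]
ft_force: [4.2, 1.4, 8.8]
finger_gap: 0.109
grasp_force: 40.4
```

Call:
jog_arm(grip=[0,0,0,0,0], dp=[[0,-0.2,0],[0,-0.2,0],[0,0,0],[0,0,0],[0,0,0]], spin=[0,0,0,0,0])

```text
clock: 6.65
ee_pos: [0.4685, 0.1397, 0.0966]
ee_rot: [0.744, 0.669, 0.004, 0.004]
ft_force: [9.2, -0.3, 1.8]
finger_gap: 0.106
grasp_force: 39.9
```

Call:
jog_arm(grip=[0,0,0,0], dp=[[0,-0.3,0],[0,0,0],[0,0,0],[0,0,0]], spin=[0,0,0,0])

```text
clock: 6.98
ee_pos: [0.4684, 0.1397, 0.0967]
ee_rot: [0.743, 0.669, 0.006, 0.006]
ft_force: [14.6, -2.7, -2.4]
finger_gap: 0.116
grasp_force: 39.5
```

Call:
jog_arm(grip=[0.4,0.4,0.4,0.4,0.4,0.4], dp=[[0,0.3,0],[0,0.2,0],[0,0,0],[0,0,0],[0,0,0],[0,0,0]], spin=[0,0,0,0,0,0])

```text
clock: 7.48
ee_pos: [0.4641, 0.14, 0.0951]
ee_rot: [0.744, 0.669, -0.001, -0.001]
ft_force: [0.4, 1.0, -0.8]
finger_gap: 0.4
grasp_force: 0.0
```

Call:
jog_arm(grip=[0.4,0.4,0.4,0.4,0.4,0.4,0.5,0.5,0.5,0.5,0.5,0.5,0.5,0.5,0.5], dp=[[0,0,-2],[0,0,-3],[0,0,-3],[0,0,-3],[0,0,-3],[0,0,-3],[1.66,3.9,0],[1.66,3.9,0],[1.66,3.9,0],[0,0,0],[0,0,0],[0,0,0],[0,0,0],[0,0,0],[0,0,0]], spin=[0,0,0,0,0,0,0,-6.25,-6.25,-6.25,-6.25,-6.25,-6.25,-6.25,-6.25])

```text
clock: 8.73
ee_pos: [0.5824, 0.1807, 0.2647]
ee_rot: [0.389, 0.921, -0.001, -0.001]
ft_force: [0.2, 0.4, 0.4]
finger_gap: 0.501
grasp_force: 0.0
```

Run:
```python
from h import *
s=bot.read_state(); w=capture("wrist")[:,:,::-1];cv2.imwrite("pics/w2.png",w)
t=capture("top")[:,:,::-1];c=capture("scene")[:,:,::-1];cv2.imwrite("pics/t2.png",t);cv2.imwrite("pics/c2.png",c)
import pickle; pickle.dump(s,open("s2.pkl","wb"))
Rt=R.from_quat(s["ee_rot"]).as_matrix(); print(s["clock"],s["ee_pos"],Rt,s["joint_positions"])
```

```text
8.7333 [0.5824 0.1807 0.2647] [[-0.6977  0.7164 -0.0021]
 [ 0.7164  0.6977 -0.0003]
 [ 0.0013 -0.0018 -1.    ]] [ 0.1179  0.49    1.4526 -0.0001  1.2011 -0.6542]
```

View pics/w2.png

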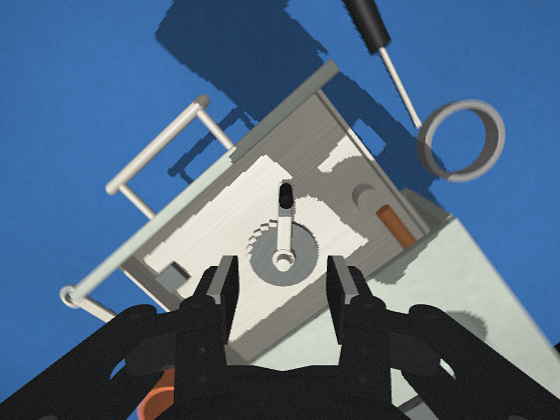

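The wrist view shows the open drawer with the lever: the dark post is near (286,195), the pin near (283,259), and the toothed disc around it. I'll enlarge that part.

Run:
```python
from h import *
w=cv2.imread("pics/w2.png")[165:290,230:340]
cv2.imwrite("pics/c3.png",cv2.resize(w,None,fx=4.8,fy=4.8,interpolation=cv2.INTER_CUBIC))
import pickle; s=pickle.load(open("s2.pkl","rb")); c=camera_info("wrist");T=np.linalg.inv(c["tool_from_camera"]);Rt=R.from_quat(s["ee_rot"]).as_matrix()
def proj(p):
    q=T@np.r_[Rt.T@(np.array(p)-s["ee_pos"]),1];q=q[:3]*[1,-1,-1];q=c["intrinsics"]@q;return q[:2]/q[2]
for z in (.05,.106): print(proj([.586,.177,z]),proj([.645,.116,z]))
```

```text
[282.2585 188.6441] [281.9226 259.8074]
[282.1591 202.4008] [281.7746 284.4165]
```

View pics/c3.png

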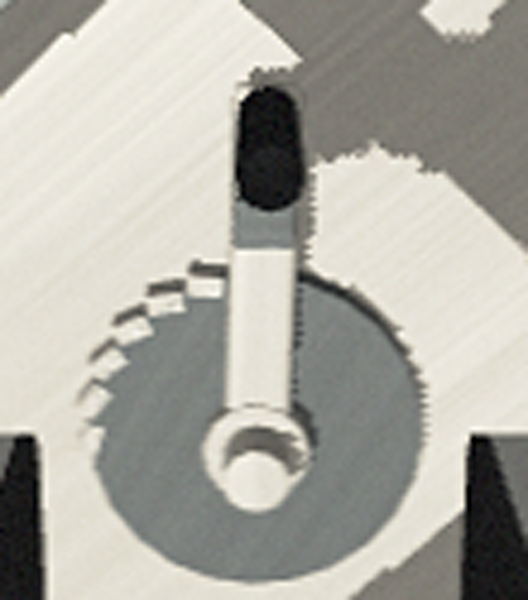

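The crop shows the post's top disc centred at about (286.7,202.3) in full-picture pixels, the pin top at about (283.5,265) and six teeth on the left of the disc; the lever points nearly straight up the picture.

Run:
```python
from h import *
import pickle; s=pickle.load(open("s2.pkl","rb")); Rt=R.from_quat(s["ee_rot"]).as_matrix()
p=onz("wrist",(286.7,202.3),.106,s); print("post",p)
for z in (.05,.06,.065):
    q=onz("wrist",(283.5,265.4),z,s); print("pin",z,q,np.linalg.norm(p[:2]-q[:2]),np.degrees(np.arctan2(*(p-q)[1::-1])))
q=np.array([.645,.116]);print("pin by geometry",np.linalg.norm(p[:2]-q),np.degrees(np.arctan2(p[1]-q[1],p[0]-q[0])))
d=Rt.T@(np.array([p[0],p[1],.092])-s["ee_pos"])*100; print("go",d)
```

```text
post [0.5889 0.18   0.106 ]
pin 0.05 [0.6513 0.1122 0.05  ] 0.09218236118916191 132.61515917942808
pin 0.06 [0.6478 0.1157 0.06  ] 0.08716770715109677 132.5003434946025
pin 0.065 [0.646  0.1175 0.065 ] 0.08466052305804089 132.4378351639048
pin by geometry 0.08508465356011734 131.2302351869035
go [-0.5321  0.446  17.2665]
```

Call:
jog_arm(grip=[0.5,0.5,0.5,0.5,0.5,0.5,0.5,0.5,0.5,0.5], dp=[[-0.53,0.45,0],[0,0,2.5],[0,0,2.5],[0,0,2.5],[0,0,2.5],[0,0,2.5],[0,0,2],[0,0,1.7],[0,0,1],[0,0,0]], spin=[2,0,0,0,0,0,0,0,0,0])

```text
clock: 9.72
ee_pos: [0.5884, 0.1798, 0.0909]
ee_rot: [0.408, 0.913, -0.001, -0.002]
ft_force: [-0.7, -0.3, -0.6]
finger_gap: 0.5
grasp_force: 0.0
```

Run:
```python
from h import *
s=bot.read_state(); w=capture("wrist")[:,:,::-1]; cv2.imwrite("pics/w3.png",w); Rt=R.from_quat(s["ee_rot"]).as_matrix()
print(s["ee_pos"],Rt[:,1]); print(Rt.T@(np.array([.5889,.18,.092])-s["ee_pos"])*100)
```

```text
[0.5884 0.1798 0.0909] [ 0.7452  0.6668 -0.0043]
[-0.0123  0.0497 -0.1146]
```

View pics/w3.png

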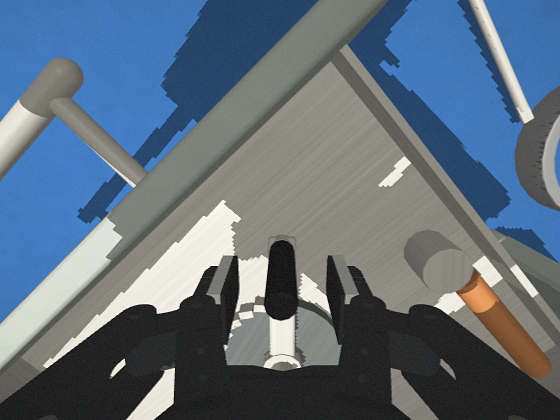

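The post, from (281,240) to (281,305), stands centred between the pads. Closing gently.

Call:
jog_arm(grip=[0,0,0,0,0,0,0,0], dp=[[0,0,0],[0,0,0],[0,0,0],[0,0,0],[0,0,0],[0,0,0],[0,0,0],[0,0,0]], spin=[0,0,0,0,0,0,0,0], grip_force=25)

```text
clock: 10.43
ee_pos: [0.5902, 0.1791, 0.0947]
ee_rot: [0.407, 0.913, -0.001, 0.0]
ft_force: [-2.1, -5.6, 6.1]
finger_gap: 0.154
grasp_force: 24.7
```

```bash
cat >> h.py <<'E'
PIN=np.array([.6455,.1165])
def st():
    s=bot.read_state(); v=s["ee_pos"][:2]-PIN; a=np.arctan2(v[1],v[0]); F=s["ft_force"]
    ty=R.from_quat(s["ee_rot"]).as_matrix()[:,1]
    t=np.array([-np.sin(a),np.cos(a)]); print("ang %.2f r %.4f tooly %.1f | Ft %.1f Fr %.1f gap %.3f"%(np.degrees(a),np.hypot(*v),np.degrees(np.arctan2(ty[1],ty[0])),F[:2]@t,F[:2]@v/np.hypot(*v),s["finger_gap"]))
E
python3 -c "from h import *; st()"
```

```text
ang 131.48 r 0.0836 tooly 41.9 | Ft 5.3 Fr -2.8 gap 0.154
```

Call:
jog_arm(grip=[0,0], dp=[[-0.005,-0.3,0],[0,0,0]], spin=[-2,0])

```text
clock: 10.6
ee_pos: [0.589, 0.1781, 0.0947]
ee_rot: [0.392, 0.92, 0.001, 0.001]
ft_force: [-1.5, -2.1, 6.4]
finger_gap: 0.152
grasp_force: 24.8
```

Call:
jog_arm(grip=[0,0], dp=[[-0.005,-0.3,0],[0,0,0]], spin=[-2,0])

```text
clock: 10.77
ee_pos: [0.5867, 0.1759, 0.0947]
ee_rot: [0.375, 0.927, 0.001, 0.001]
ft_force: [-1.0, -1.3, 7.5]
finger_gap: 0.152
grasp_force: 25.0
```

```bash
python3 -c "from h import *; st()"
```

```text
ang 134.71 r 0.0836 tooly 45.9 | Ft 1.7 Fr -0.2 gap 0.152
```

Call:
jog_arm(grip=[0,0], dp=[[-0.005,-0.3,0],[0,0,0]], spin=[-2,0])

```text
clock: 10.93
ee_pos: [0.5848, 0.174, 0.0947]
ee_rot: [0.359, 0.933, 0.001, 0.001]
ft_force: [-0.6, -1.0, 7.6]
finger_gap: 0.156
grasp_force: 25.0
```

```bash
python3 -c "from h import *; st()"
```

```text
ang 136.58 r 0.0836 tooly 47.9 | Ft 1.1 Fr -0.2 gap 0.156
```

Call:
jog_arm(grip=[0,0], dp=[[-0.005,-0.3,0],[0,0,0]], spin=[-2,0])

```text
clock: 11.1
ee_pos: [0.5826, 0.1715, 0.0947]
ee_rot: [0.343, 0.939, 0.0, 0.001]
ft_force: [-1.1, -3.1, 7.8]
finger_gap: 0.157
grasp_force: 25.1
```

```bash
python3 -c "from h import *; st()"
```

```text
ang 138.83 r 0.0836 tooly 49.9 | Ft 3.1 Fr -1.2 gap 0.157
```

Call:
jog_arm(grip=[0,0], dp=[[-0.005,-0.3,0],[0,0,0]], spin=[-2,0])

```text
clock: 11.27
ee_pos: [0.5808, 0.1694, 0.0947]
ee_rot: [0.326, 0.945, 0.001, 0.001]
ft_force: [-0.8, -1.7, 7.8]
finger_gap: 0.154
grasp_force: 25.0
```

```bash
python3 -c "from h import *; st()"
```

```text
ang 140.72 r 0.0836 tooly 51.9 | Ft 1.8 Fr -0.4 gap 0.154
```

Call:
jog_arm(grip=[0,0], dp=[[-0.005,-0.3,0],[0,0,0]], spin=[-2,0])

```text
clock: 11.43
ee_pos: [0.579, 0.1672, 0.0947]
ee_rot: [0.31, 0.951, 0.001, 0.001]
ft_force: [-1.6, -0.2, 6.4]
finger_gap: 0.157
grasp_force: 25.0
```

```bash
python3 -c "from h import *; st()"
```

```text
ang 142.69 r 0.0836 tooly 53.9 | Ft 1.1 Fr 1.2 gap 0.157
```

Call:
jog_arm(grip=[0,0], dp=[[-0.005,-0.3,0],[0,0,0]], spin=[-2,0])

```text
clock: 11.6
ee_pos: [0.5777, 0.1654, 0.0947]
ee_rot: [0.294, 0.956, 0.002, 0.001]
ft_force: [-0.6, 2.3, 6.1]
finger_gap: 0.152
grasp_force: 25.0
```

```bash
python3 -c "from h import *; st()"
```

```text
ang 144.16 r 0.0836 tooly 55.8 | Ft -1.5 Fr 1.9 gap 0.152
```

Call:
jog_arm(grip=[0,0], dp=[[-0.005,-0.3,0],[0,0,0]], spin=[-2,0])

```text
clock: 11.77
ee_pos: [0.5761, 0.1632, 0.0947]
ee_rot: [0.277, 0.961, 0.002, 0.001]
ft_force: [-0.1, 2.3, 6.4]
finger_gap: 0.153
grasp_force: 25.0
```

```bash
python3 -c "from h import *; st()"
```

```text
ang 146.07 r 0.0836 tooly 57.8 | Ft -1.8 Fr 1.4 gap 0.153
```

Call:
jog_arm(grip=[0,0], dp=[[-0.005,-0.3,0],[0,0,0]], spin=[-2,0])

```text
clock: 11.93
ee_pos: [0.5747, 0.1609, 0.0948]
ee_rot: [0.26, 0.966, 0.002, 0.002]
ft_force: [-0.3, 2.7, 6.2]
finger_gap: 0.149
grasp_force: 25.0
```

```bash
python3 -c "from h import *; st()"
```

```text
ang 147.89 r 0.0836 tooly 59.8 | Ft -2.1 Fr 1.7 gap 0.149
```

Call:
jog_arm(grip=[0,0], dp=[[-0.005,-0.3,0],[0,0,0]], spin=[-2,0])

```text
clock: 12.1
ee_pos: [0.5731, 0.1584, 0.0947]
ee_rot: [0.243, 0.97, 0.002, 0.001]
ft_force: [-1.2, 3.7, 7.0]
finger_gap: 0.154
grasp_force: 25.1
```

```bash
python3 -c "from h import *; st()"
```

```text
ang 149.94 r 0.0837 tooly 61.8 | Ft -2.6 Fr 2.8 gap 0.154
```

Call:
jog_arm(grip=[0,0], dp=[[-0.005,-0.3,0],[0,0,0]], spin=[-2,0])

```text
clock: 12.27
ee_pos: [0.5717, 0.1557, 0.0947]
ee_rot: [0.226, 0.974, 0.002, 0.002]
ft_force: [-0.9, 1.9, 7.7]
finger_gap: 0.154
grasp_force: 25.1
```

```bash
python3 -c "from h import *; st()"
```

```text
ang 152.03 r 0.0836 tooly 63.9 | Ft -1.2 Fr 1.7 gap 0.154
```

Call:
jog_arm(grip=[0,0], dp=[[-0.001,-0.15,0],[0,0,0]], spin=[-1,0])

```text
clock: 12.43
ee_pos: [0.5713, 0.155, 0.0947]
ee_rot: [0.218, 0.976, 0.003, 0.002]
ft_force: [-0.2, 6.8, 5.5]
finger_gap: 0.156
grasp_force: 25.1
```

```bash
python3 -c "from h import *; st()"
```

```text
ang 152.59 r 0.0835 tooly 64.8 | Ft -5.9 Fr 3.3 gap 0.156
```

Call:
jog_arm(grip=[0,0], dp=[[-0.001,-0.15,0],[0,0,0]], spin=[-1,0])

```text
clock: 12.6
ee_pos: [0.5705, 0.1532, 0.0947]
ee_rot: [0.209, 0.978, 0.002, 0.002]
ft_force: [-0.9, 4.2, 7.7]
finger_gap: 0.151
grasp_force: 25.2
```

```bash
python3 -c "from h import *; st()"
```

```text
ang 153.93 r 0.0835 tooly 65.8 | Ft -3.4 Fr 2.6 gap 0.151
```

Call:
jog_arm(grip=[0,0], dp=[[-0.001,-0.15,0],[0,0,0]], spin=[-1,0])

```text
clock: 12.77
ee_pos: [0.5696, 0.1514, 0.0947]
ee_rot: [0.2, 0.98, 0.001, 0.001]
ft_force: [-1.6, 2.4, 7.2]
finger_gap: 0.153
grasp_force: 25.2
```

```bash
python3 -c "from h import *; st()"
```

```text
ang 155.29 r 0.0836 tooly 66.9 | Ft -1.5 Fr 2.5 gap 0.153
```

Call:
jog_arm(grip=[0,0], dp=[[-0.001,-0.15,0],[0,0,0]], spin=[-1,0])

```text
clock: 12.93
ee_pos: [0.5685, 0.149, 0.0947]
ee_rot: [0.191, 0.982, 0.0, 0.001]
ft_force: [-2.4, -2.7, 8.6]
finger_gap: 0.153
grasp_force: 25.3
```

```bash
python3 -c "from h import *; st()"
```

```text
ang 157.13 r 0.0836 tooly 68.0 | Ft 3.4 Fr 1.2 gap 0.153
```

Call:
jog_arm(grip=[0,0], dp=[[-0.005,-0.3,0],[0,0,0]], spin=[-2,0])

```text
clock: 13.1
ee_pos: [0.5675, 0.1465, 0.0947]
ee_rot: [0.174, 0.985, 0.001, 0.001]
ft_force: [-1.4, 1.0, 6.6]
finger_gap: 0.153
grasp_force: 25.3
```

```bash
python3 -c "from h import *; st()"
```

```text
ang 158.96 r 0.0836 tooly 69.9 | Ft -0.4 Fr 1.6 gap 0.153
```

Call:
jog_arm(grip=[0,0], dp=[[-0.005,-0.3,0],[0,0,0]], spin=[-2,0])

```text
clock: 13.27
ee_pos: [0.5668, 0.1446, 0.0947]
ee_rot: [0.158, 0.988, 0.002, 0.001]
ft_force: [-1.3, 4.6, 7.2]
finger_gap: 0.151
grasp_force: 25.3
```

```bash
python3 -c "from h import *; st()"
```

```text
ang 160.38 r 0.0836 tooly 71.9 | Ft -3.8 Fr 2.8 gap 0.151
```

Call:
jog_arm(grip=[0,0], dp=[[-0.005,-0.3,0],[0,0,0]], spin=[-2,0])

```text
clock: 13.43
ee_pos: [0.5659, 0.1422, 0.0947]
ee_rot: [0.14, 0.99, 0.002, 0.001]
ft_force: [-1.7, 6.9, 7.2]
finger_gap: 0.151
grasp_force: 25.3
```

```bash
python3 -c "from h import *; st()"
```

```text
ang 162.12 r 0.0836 tooly 73.8 | Ft -6.1 Fr 3.7 gap 0.151
```

Call:
jog_arm(grip=[0,0], dp=[[-0.005,-0.3,0],[0,0,0]], spin=[-2,0])

```text
clock: 13.6
ee_pos: [0.5651, 0.1393, 0.0947]
ee_rot: [0.123, 0.992, 0.002, 0.001]
ft_force: [-1.4, 4.2, 6.8]
finger_gap: 0.154
grasp_force: 25.3
```

```bash
python3 -c "from h import *; st()"
```

```text
ang 164.16 r 0.0836 tooly 75.9 | Ft -3.7 Fr 2.5 gap 0.154
```

Call:
jog_arm(grip=[0,0], dp=[[0,-0.15,0],[0,0,0]], spin=[-1,0])

```text
clock: 13.77
ee_pos: [0.5648, 0.1381, 0.0947]
ee_rot: [0.115, 0.993, 0.002, 0.001]
ft_force: [-1.5, 7.3, 6.1]
finger_gap: 0.152
grasp_force: 25.4
```

```bash
python3 -c "from h import *; st()"
```

```text
ang 165.02 r 0.0836 tooly 76.8 | Ft -6.7 Fr 3.3 gap 0.152
```

Call:
jog_arm(grip=[0,0], dp=[[0,-0.15,0],[0,0,0]], spin=[-1,0])

```text
clock: 13.93
ee_pos: [0.5646, 0.1374, 0.0947]
ee_rot: [0.107, 0.994, 0.003, 0.002]
ft_force: [-1.0, 9.7, 6.4]
finger_gap: 0.155
grasp_force: 25.4
```

```bash
python3 -c "from h import *; st()"
```

```text
ang 165.54 r 0.0836 tooly 77.8 | Ft -9.1 Fr 3.4 gap 0.155
```

Call:
jog_arm(grip=[0,0], dp=[[0,-0.15,0],[0,0,0]], spin=[-1,0])

```text
clock: 14.1
ee_pos: [0.564, 0.1353, 0.0947]
ee_rot: [0.097, 0.995, 0.002, 0.001]
ft_force: [-2.0, 5.3, 7.7]
finger_gap: 0.154
grasp_force: 25.4
```

```bash
python3 -c "from h import *; st()"
```

```text
ang 167.01 r 0.0836 tooly 78.8 | Ft -4.7 Fr 3.1 gap 0.154
```

Call:
jog_arm(grip=[0,0], dp=[[0,-0.15,0],[0,0,0]], spin=[-1,0])

```text
clock: 14.27
ee_pos: [0.5638, 0.134, 0.0947]
ee_rot: [0.089, 0.996, 0.002, 0.001]
ft_force: [-1.2, 8.6, 7.0]
finger_gap: 0.151
grasp_force: 25.4
```

```bash
python3 -c "from h import *; st()"
```

```text
ang 167.90 r 0.0836 tooly 79.8 | Ft -8.2 Fr 2.9 gap 0.151
```

Call:
jog_arm(grip=[0,0], dp=[[0,-0.15,0],[0,0,0]], spin=[-1,0])

```text
clock: 14.43
ee_pos: [0.5636, 0.1332, 0.0947]
ee_rot: [0.081, 0.997, 0.003, 0.001]
ft_force: [-0.7, 11.2, 6.4]
finger_gap: 0.152
grasp_force: 25.5
```

```bash
python3 -c "from h import *; st()"
```

```text
ang 168.46 r 0.0836 tooly 80.7 | Ft -10.8 Fr 3.0 gap 0.152
```

Call:
jog_arm(grip=[0,0], dp=[[0,-0.15,0],[0,0,0]], spin=[-1,0])

```text
clock: 14.6
ee_pos: [0.5629, 0.1297, 0.0947]
ee_rot: [0.07, 0.998, 0.001, 0.001]
ft_force: [-2.0, -1.0, 8.7]
finger_gap: 0.152
grasp_force: 25.5
```

```bash
python3 -c "from h import *; st()"
```

```text
ang 170.94 r 0.0836 tooly 81.9 | Ft 1.3 Fr 1.8 gap 0.152
```

Call:
jog_arm(grip=[0,0], dp=[[0,-0.15,0],[0,0,0]], spin=[-1,0])

```text
clock: 14.77
ee_pos: [0.5626, 0.1272, 0.0947]
ee_rot: [0.061, 0.998, 0.0, 0.001]
ft_force: [-3.4, -2.2, 7.7]
finger_gap: 0.154
grasp_force: 25.5
```

```bash
python3 -c "from h import *; st()"
```

```text
ang 172.63 r 0.0836 tooly 83.0 | Ft 2.6 Fr 3.1 gap 0.154
```

Call:
jog_arm(grip=[0,0], dp=[[0,-0.15,0],[0,0,0]], spin=[-1,0])

```text
clock: 14.93
ee_pos: [0.5626, 0.1256, 0.0947]
ee_rot: [0.053, 0.999, 0.0, 0.001]
ft_force: [-1.4, 0.1, 8.0]
finger_gap: 0.153
grasp_force: 25.4
```

```bash
python3 -c "from h import *; st()"
```

```text
ang 173.72 r 0.0834 tooly 83.9 | Ft 0.0 Fr 1.4 gap 0.153
```

Call:
jog_arm(grip=[0,0], dp=[[0,-0.15,0],[0,0,0]], spin=[-1,0])

```text
clock: 15.1
ee_pos: [0.5625, 0.1247, 0.0947]
ee_rot: [0.045, 0.999, 0.001, 0.001]
ft_force: [-3.0, 2.4, 8.7]
finger_gap: 0.153
grasp_force: 25.4
```

```bash
python3 -c "from h import *; st()"
```

```text
ang 174.38 r 0.0834 tooly 84.9 | Ft -2.1 Fr 3.2 gap 0.153
```

Run:
```python
from h import *
import pickle; s=pickle.load(open("s2.pkl","rb")); c=camera_info("wrist");T=np.linalg.inv(c["tool_from_camera"]);Rt=R.from_quat(s["ee_rot"]).as_matrix()
w=cv2.imread("pics/w2.png")
def proj(P):
    q=(P-s["ee_pos"])@Rt; q=q@T[:3,:3].T+T[:3,3]; q=q*[1,-1,-1]@c["intrinsics"].T; return q[:,:2]/q[:,2:]
out=[]
for z in (.034,.042):
    a=np.radians(np.linspace(120,250,780)); r=np.linspace(.056,.034,100)
    A,Rr=np.meshgrid(a,r); P=np.stack([PIN[0]+Rr*np.cos(A),PIN[1]+Rr*np.sin(A),0*A+z],-1).reshape(-1,3)
    m=proj(P).reshape(100,780,2).astype(np.float32)
    o=cv2.remap(w,m[...,0],m[...,1],cv2.INTER_LINEAR); o=cv2.resize(o,None,fx=1,fy=1.6)
    for k in range(120,250,10): cv2.line(o,((k-120)*6,0),((k-120)*6,8),(0,0,255),1); cv2.putText(o,str(k),((k-120)*6,20),0,.35,(0,0,255),1)
    out.append(o)
x=cv2.resize(w[205:280,235:330],None,fx=3,fy=3,interpolation=cv2.INTER_CUBIC); pad=np.zeros((225,780,3),np.uint8); pad[:,:285]=x
cv2.imwrite("pics/pol.png",np.vstack(out+[pad]))
```

```text
(no output)
```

View pics/pol.png

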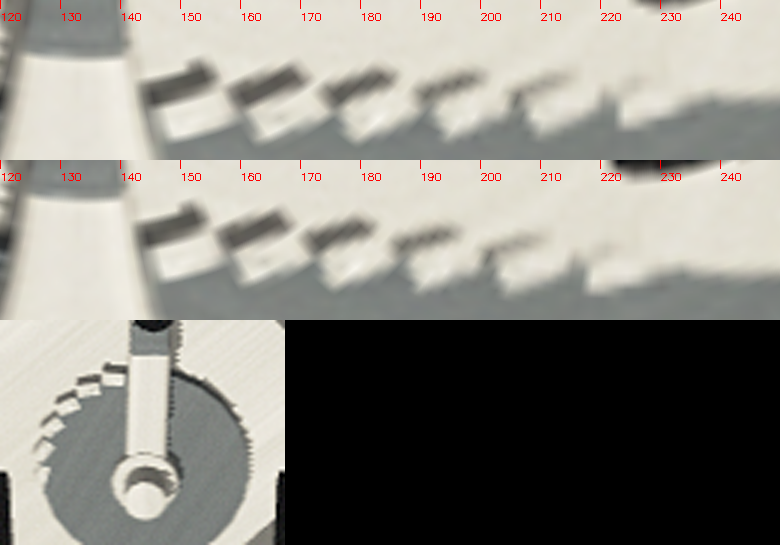

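The picture shows exactly six teeth, ramping up to crests at about 155°, 170° and 185°. That matches the two clicks felt, at about 154° and 169°, so the third is due near 184°.

Call:
jog_arm(grip=[0,0], dp=[[0,-0.3,0],[0,0,0]], spin=[-2,0])

```text
clock: 15.27
ee_pos: [0.5623, 0.1225, 0.0947]
ee_rot: [0.028, 1.0, 0.002, 0.001]
ft_force: [-2.4, 4.8, 6.9]
finger_gap: 0.154
grasp_force: 25.5
```

```bash
python3 -c "from h import *; st()"
```

```text
ang 175.86 r 0.0834 tooly 86.8 | Ft -4.6 Fr 2.8 gap 0.154
```

Call:
jog_arm(grip=[0,0], dp=[[0,-0.3,0],[0,0,0]], spin=[-2,0])

```text
clock: 15.43
ee_pos: [0.5621, 0.1198, 0.0947]
ee_rot: [0.01, 1.0, 0.002, 0.001]
ft_force: [-1.9, 5.0, 7.1]
finger_gap: 0.155
grasp_force: 25.5
```

```bash
python3 -c "from h import *; st()"
```

```text
ang 177.73 r 0.0834 tooly 88.8 | Ft -4.9 Fr 2.0 gap 0.155
```

Call:
jog_arm(grip=[0,0], dp=[[0,-0.15,0],[0,0,0]], spin=[-1,0])

```text
clock: 15.6
ee_pos: [0.5621, 0.1187, 0.0946]
ee_rot: [0.002, 1.0, 0.002, 0.001]
ft_force: [-1.2, 7.8, 7.5]
finger_gap: 0.155
grasp_force: 25.5
```

```bash
python3 -c "from h import *; st()"
```

```text
ang 178.47 r 0.0834 tooly 89.8 | Ft -7.7 Fr 1.4 gap 0.155
```

Call:
jog_arm(grip=[0,0], dp=[[0,-0.15,0],[0,0,0]], spin=[-1,0])

```text
clock: 15.77
ee_pos: [0.5621, 0.1168, 0.0947]
ee_rot: [-0.007, 1.0, 0.001, 0.001]
ft_force: [-1.5, 4.1, 8.0]
finger_gap: 0.151
grasp_force: 25.5
```

```bash
python3 -c "from h import *; st()"
```

```text
ang 179.82 r 0.0834 tooly 90.8 | Ft -4.0 Fr 1.5 gap 0.151
```

Call:
jog_arm(grip=[0,0], dp=[[0,-0.15,0],[0,0,0]], spin=[-1,0])

```text
clock: 15.93
ee_pos: [0.5621, 0.1155, 0.0947]
ee_rot: [-0.016, 1.0, 0.002, 0.001]
ft_force: [-0.9, 6.3, 8.2]
finger_gap: 0.15
grasp_force: 25.5
```

```bash
python3 -c "from h import *; st()"
```

```text
ang -179.29 r 0.0834 tooly 91.8 | Ft -6.4 Fr 0.8 gap 0.150
```

Call:
jog_arm(grip=[0,0], dp=[[0,-0.15,0],[0,0,0]], spin=[-1,0])

```text
clock: 16.1
ee_pos: [0.5621, 0.1147, 0.0947]
ee_rot: [-0.024, 1.0, 0.002, 0.001]
ft_force: [-0.6, 9.1, 7.1]
finger_gap: 0.155
grasp_force: 25.6
```

```bash
python3 -c "from h import *; st()"
```

```text
ang -178.76 r 0.0834 tooly 92.7 | Ft -9.1 Fr 0.4 gap 0.155
```

Call:
jog_arm(grip=[0,0], dp=[[0,-0.15,0],[0,0,0]], spin=[-1,0])

```text
clock: 16.27
ee_pos: [0.5622, 0.1124, 0.0947]
ee_rot: [-0.033, 0.999, 0.001, 0.001]
ft_force: [-1.9, 4.2, 7.5]
finger_gap: 0.15
grasp_force: 25.5
```

```bash
python3 -c "from h import *; st()"
```

```text
ang -177.19 r 0.0834 tooly 93.8 | Ft -4.3 Fr 1.7 gap 0.150
```

Call:
jog_arm(grip=[0,0], dp=[[0,-0.15,0],[0,0,0]], spin=[-1,0])

```text
clock: 16.43
ee_pos: [0.5623, 0.111, 0.0947]
ee_rot: [-0.042, 0.999, 0.002, 0.001]
ft_force: [-1.2, 5.6, 7.2]
finger_gap: 0.149
grasp_force: 25.5
```

```bash
python3 -c "from h import *; st()"
```

```text
ang -176.23 r 0.0834 tooly 94.8 | Ft -5.6 Fr 0.8 gap 0.149
```

Call:
jog_arm(grip=[0,0], dp=[[0,-0.15,0],[0,0,0]], spin=[-1,0])

```text
clock: 16.6
ee_pos: [0.5625, 0.1087, 0.0947]
ee_rot: [-0.051, 0.999, 0.001, 0.001]
ft_force: [-1.7, 3.7, 7.4]
finger_gap: 0.151
grasp_force: 25.6
```

```bash
python3 -c "from h import *; st()"
```

```text
ang -174.62 r 0.0834 tooly 95.9 | Ft -3.8 Fr 1.4 gap 0.151
```

Call:
jog_arm(grip=[0,0,0], dp=[[0,0,0],[0,0,0],[0,0,0]], spin=[0,0,0])

```text
clock: 16.85
ee_pos: [0.5625, 0.1083, 0.0946]
ee_rot: [-0.051, 0.999, 0.001, 0.001]
ft_force: [-1.3, 1.1, 7.5]
finger_gap: 0.155
grasp_force: 25.5
```

```bash
python3 -c "from h import *; st()"
```

```text
ang -174.34 r 0.0834 tooly 95.9 | Ft -1.2 Fr 1.2 gap 0.155
```

Call:
jog_arm(grip=[0,0,0], dp=[[0,-0.15,0],[0,0,0],[0,0,0]], spin=[-1,0,0])

```text
clock: 17.1
ee_pos: [0.5629, 0.1052, 0.0946]
ee_rot: [-0.061, 0.998, -0.001, 0.001]
ft_force: [-1.4, -3.2, 7.7]
finger_gap: 0.153
grasp_force: 25.6
```

```bash
python3 -c "from h import *; st()"
```

```text
ang -172.20 r 0.0834 tooly 97.0 | Ft 2.9 Fr 1.8 gap 0.153
```

Call:
jog_arm(grip=[0,0,0,0,0,0], dp=[[0,-0.07,0],[0,0,0],[0,0,0],[0,0,0],[0,0,0],[0,0,0]], spin=[-0.5,0,0,0,0,0])

```text
clock: 17.6
ee_pos: [0.563, 0.1047, 0.0946]
ee_rot: [-0.065, 0.998, -0.001, 0.001]
ft_force: [-1.3, -1.9, 6.9]
finger_gap: 0.151
grasp_force: 25.5
```

```bash
python3 -c "
from h import *; st()
o=onz('top',(213,218),.1)
cv2.imwrite('pics/end.png',np.hstack([capture('top')[120:330,120:400,::-1],capture('scene')[100:310,180:460,::-1]]))"
```

```text
ang -171.84 r 0.0834 tooly 97.4 | Ft 1.7 Fr 1.5 gap 0.151
```

View pics/end.png

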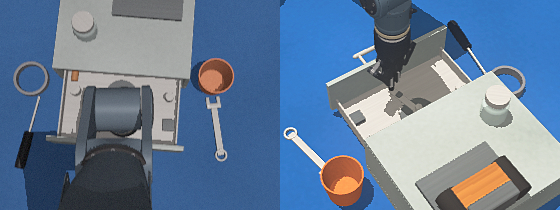

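The pictures show the drawer open, the gripper still on the post, and the tape, screwdriver, wrench, pot and jar where they were. The lever has settled at 188.2°, about 4.5° past the third crest, so I'm handing the job in.

```bash
python3 -c "from h import *; print(bot.close_job())"
```

```text
the job is handed in; nothing more can be done
None
```

The drawer is pulled out to its stop and the lever swung over three clicks felt, settled in the third notch with the post still gripped; the job was handed in at about 18 s, with no verdict returned.

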